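Lower the car lift from its bench control station

TASK

Lower the car lift: press down the raised end of the power rocker so that it tips right over to on, then push the big round mushroom button (the lock release) fully in, where it stays, then press the hinged steel lowering paddle all the way down. It is a dead-man control: finish while still holding the paddle down. Only press things: never press the small square raise key, do not work a control before the one it follows, and do not pick up, knock over or shift the tools and things standing about.

Things in the scene. Friction and masses are not known exactly. Their poses are not given: they have to be found in the camera images.
- console: Dark steel plate 170 (x) x 460 (y) x 12 mm bolted to the bench, origin under its centre, its x axis within 17 degrees of world x. On it stand four equal grey boxes, 86 x 86 mm and 45 mm high, in a row along its y, 110 mm apart, in any order, with axes parallel to the plate's. Each box carries one control: rocker, mushroom button, paddle or square key.
- rocker_end (a point): Press point on the raised half of the power rocker, a black plastic slab 72 (x) x 34 x 10 mm that pivots about its middle, on a line along its box's y. A rib 4.5 mm high crosses each half. Off, the half away from the robot (+x) is up. The point is on top of that half's rib, 28 mm from the pivot towards +x, mid width, and moves with it: about 14 mm down from off to on. About 2 N there; it stays as left.
- rocker (a joint): Angle of the power rocker, rad: 0 to 0.04 at the start (off, far half up); 0.5 is the stop (on, far half down). No spring.
- lock_top (a point): Centre of the flat top of the lock release: a black round mushroom button, cap 46 mm across (flat part 36 mm), top 26 mm above its box when out. It moves straight down with the button. About 3 N pushes it in; it stays where it is left.
- lock_button (a joint): How far the mushroom button is pushed in, m: 0 to 0.001 at the start (out), 0.010 is the stop (fully in). No spring.
- paddle_pad (a point): Press point on the lowering paddle, a steel plate 74 (x) x 50 x 5 mm with rubber ribs, hinged at its far (+x) edge on its box; its near edge is up when free. The point is on the upper face, mid width, 50 mm from the hinge (24 mm from the near edge), and moves with it: about 12 mm down from free to stop. A spring pushes it up: about 3 N here to start it, 7 N at the stop.
- paddle (a joint): Angle of the lowering paddle, rad: 0 free (up, sloping 0.20 rad up towards the robot), 0.25 pressed down to its stop (sloping 0.05 rad down). Springs back to 0 when let go.
- key_top (a point): Centre of the top of the raise key: a black square key 22 x 22 mm, standing 14 mm above its box. Not to be pressed.
- raise_key (a joint): How far the raise key is pressed, m: 0 free, 0.005 fully pressed. Springs back.
- socket: Bystander: loose steel wrench socket standing on the plate in front of the boxes, 27 mm across, 38 mm high; origin at the centre of its foot.
- lug_nut: Bystander: loose steel wheel nut standing on the plate in front of the boxes, 26 mm across, 24 mm high; origin at the centre of its foot.
- driver: Bystander: loose screwdriver, 200 mm long, lying on the bench in front of the plate; origin under its middle.
- bolt_jar: Bystander: loose glass jar behind the plate, 60 mm across, 75 mm high; origin at the centre of its foot.
- mug: Bystander: loose white mug behind the plate, 76 mm across, 85 mm high; origin at the centre of its foot.
- wrench: Bystander: loose wrench, 210 mm long, lying on the bench to the robot's right; origin under its middle.
- spray_can: Bystander: loose spray can, 62 mm across, 160 mm high, standing to the robot's left; origin at the centre of its foot.

How it is judged:
By the outcome, as a careful person would: the job done as asked, in the order asked, and still so for the second after the job is handed in, while the arm keeps its last pose, push and grip.
It also fails if it takes over 42 s, if anything falls off the work surface, if the arm or the gripper's body presses on something with over 40 N, if the wrist force passes 120 N, or if a joint passes its speed limit or range.

ROBOT

A 6-joint arm with a two-finger parallel gripper is mounted at the origin on the work surface. World frame = base frame: x ahead of the robot, y to its left, z up, the work surface at z = 0. Lengths are in m, angles in rad, forces in N, time in s.
With the tool pointing down it reaches from about 0.35 to 0.775 m from the base axis. Payload 7.3 kg.
Tool frame: the origin (TCP) lies midway between the tips of the shut fingers; the grasp point (between the pads) lies 19 mm behind it; z points along the fingers, y is the direction in which the jaws open and shut (so a half turn about z gives the same grasp; the last joint's range is limited). The gripper opens to 92 mm and grips with 3 to 60 N. Pads are 19 mm wide; open, the fingers measure 130 mm over their backs; the gripper's body (75 mm by 190 mm) begins 47 mm behind the grasp point.
Start: joints at [1.171, 0.342, 1.524, -0, 1.275, -0.146], TCP at [0.132, 0.508, 0.227] pointing down, gripper open.
Joint ranges: [-2.53, 2.53], [-0.77, 2.02], [0.04, 2.7], [-1, 4.14], [0.28, 2.66], [-3.11, 3.11]. Speed limits (rad/s): [2.57, 2.57, 3.14, 3.14, 3.14, 3.14].

INTERFACE

Orientations are given as [roll, pitch, yaw] about the fixed x, y, z axes, in that order (R = Rz(yaw) Ry(pitch) Rx(roll)).
In Python, from cell import robot gives the robot as it stands.
- The arm moves only by the shell command python3 -m crank 'ROWS' [FORCE]. ROWS is a JSON object of lists of equal length, an entry for each row: "claw": the opening, from 0 (shut) to 1 (fully open); "delta_pos": the shift along the tool's x, y, z in units of 25 mm (1.0 is 25 mm), a list of three; "roll": the turn about the tool's z in units of 6 degrees (1.0 is 6 degrees). In form: {"claw": [claw, ...], "delta_pos": [[dx, dy, dz], ...], "roll": [roll, ...]}. A call has exactly 8 rows; each row is the pose to reach, as a shift and turn from the pose commanded when the call began, along the tool's axes at that moment; what a row does not reach only later rows make up. A row lasts 1/12 s, in which the tool goes at most 41.7 mm and 7.16 degrees, less where a joint would pass 70% of its speed; a pose out of reach is approached as far as the arm can. A call with a gripper value outside its range is refused whole. The fingers move at their own pace and stop on an object; FORCE is the grip in N (left out, the last holds). Time passes only in rows, so rows that repeat a pose let the fingers close, or fill a call up. It gives the time, the measured TCP pose, the force and the opening at its end, in the units of the state.
- robot.observe(): the state, without advancing time (a new reading comes with each control period).
- robot.read_camera(name): name is "side" or "top"; returns a dict with "color" (480x640x3 uint8, blue, green, red), "fx", "fy", "cx", "cy" (pixels), "k1" (the pictures are not rectified: a ray, as slopes to the right and down, at radius r is drawn at 1 + k1 r^2 times it, then the intrinsics apply), "rvec" (rotation vector, rad) and "tvec" (3), from world to camera coordinates, as OpenCV has them. Camera axes: x right, y down, z forward; pixel columns grow to the right and rows downward; lengths in m; the calibration is good to about 2 mm. A picture is of the moment at which its call begins. There is no depth.
- robot.hand_in(): hands the job in, once; it reports no verdict.
The state is a dict: "time": time; "qpos": joint angles; "qvel": joint speeds; "joint_efforts": joint torques, N m; "tool_pos": TCP position; "tool_rot": TCP orientation; "contact_force": force on the tool from outside, world axes, zero at the start; "torque": the same for the moment, N m; "opening": finger opening in m.
Only numpy, scipy, OpenCV 4.12 (cv2) and the standard library are available. Lean on these libraries where they do the work, as an engineer would, in place of code of your own. Each camera call takes 0.05 s, during which the arm holds its last target.

## Working session

There is one attempt and no reset: what is moved stays moved. The work goes in short steps, Python scripts to look and compute and a shell command to move; the robot and the scene stay as the last step left them, time stands still between calls to the robot, and variables do not carry over. Pictures are saved under pics/ and viewed, and the job is handed in when it is done.

```bash
mkdir -p pics; ls; python3 - <<'E'
from cell import robot
import cv2
for n in ("top","side"):
    c=robot.read_camera(n); cv2.imwrite(f"pics/{n}0.png",c["color"]); print(n,{k:v for k,v in c.items() if k!="color"})
o=robot.observe(); print(o)
E
```

```text
pics
top {'fx': 538.9980908155923, 'fy': 538.9980908155923, 'cx': 324.86813320256056, 'cy': 237.9601592479664, 'k1': -0.04455688835544438, 'rvec': array([ 2.15585813, -2.21409876,  0.09983526]), 'tvec': array([0.01721352, 0.56143448, 1.49210484])}
side {'fx': 518.2168339518503, 'fy': 518.2168339518503, 'cx': 310.39971270277243, 'cy': 233.10111594486744, 'k1': 0.008098442833147389, 'rvec': array([ 2.18515228, -0.78431585,  0.37116679]), 'tvec': array([-0.414069  ,  0.2959688 ,  0.95900502])}
{'time': 0.1, 'qpos': array([ 1.17099774e+00,  3.42654924e-01,  1.52491552e+00, -2.92280540e-05,
        1.27544457e+00, -1.45994583e-01]), 'qvel': array([-0.00038656, -0.00216608, -0.00219931, -0.00020505, -0.00076961,
       -0.00044338]), 'joint_efforts': array([ 2.04275493e-03, -4.32014287e+01, -2.44690937e+01,  7.19890511e-02,
        5.26491576e-02, -2.20265849e-05]), 'tool_pos': array([0.13165764, 0.50783525, 0.22611559]), 'tool_rot': array([-3.14018136e+00, -1.79267020e-04,  2.88779705e+00]), 'contact_force': array([ 0.71871577, -0.05302948, -0.12750527]), 'torque': array([-0.00635143, -0.00627244,  0.02019789]), 'opening': 0.09157773429947444}
```

View pics/top0.png

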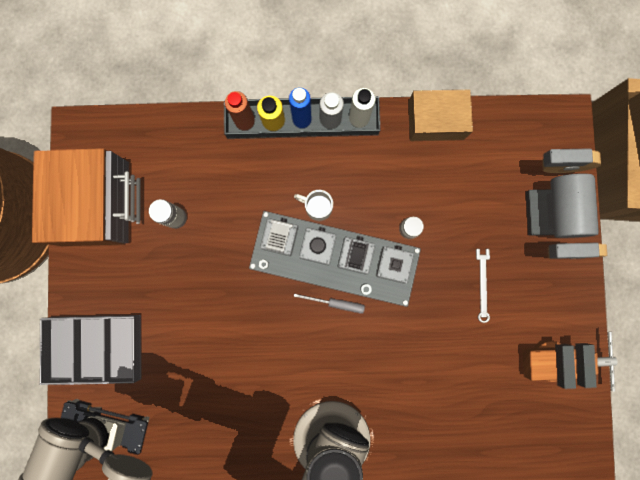

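View pics/side0.png

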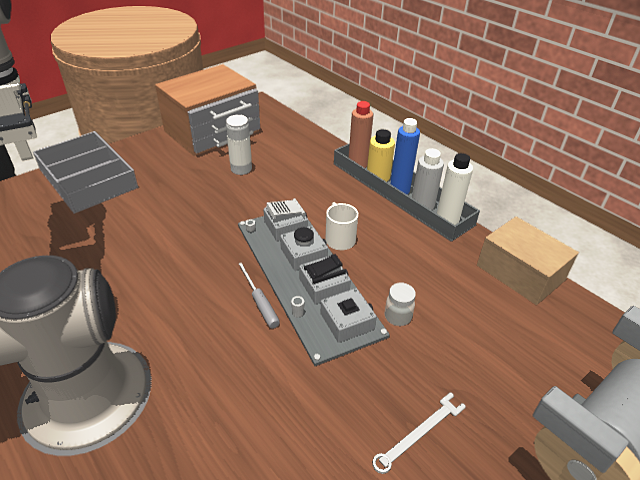

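The row from the left (+y) is paddle, mushroom, rocker, key; in the top view they sit at about (280,237), (318,245), (356,254) and (397,264). I'll zoom in next.

```bash
python3 - <<'E'
import cv2
a=cv2.imread("pics/top0.png")[200:310,240:430]; cv2.imwrite("pics/t1.png",cv2.resize(a,None,fx=4,fy=4,interpolation=cv2.INTER_CUBIC))
a=cv2.imread("pics/side0.png")[190:370,230:400]; cv2.imwrite("pics/s1.png",cv2.resize(a,None,fx=3.3,fy=3.3,interpolation=cv2.INTER_CUBIC))
E
```

```text
(no output)
```

View pics/t1.png

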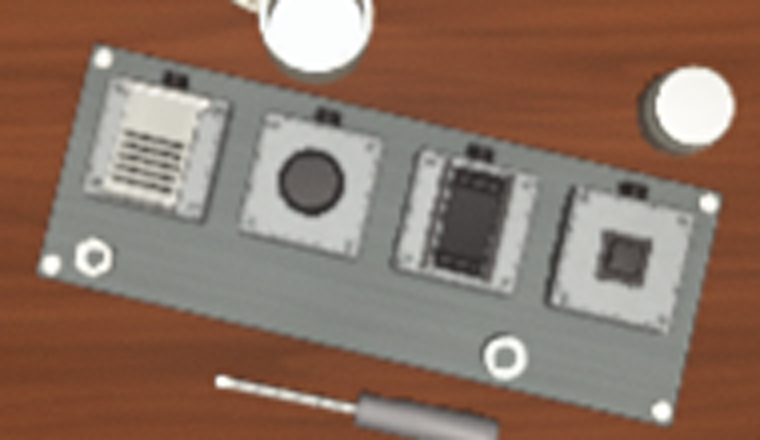

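View pics/s1.png

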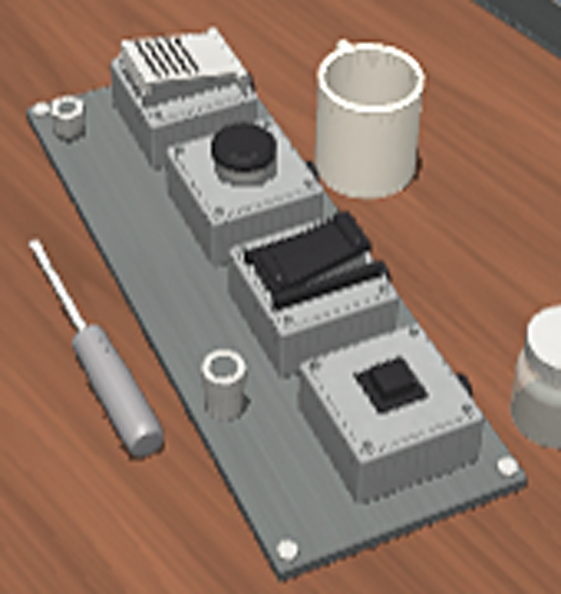

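```bash
cat > h.py <<'E'
import numpy as np,cv2
from scipy.optimize import least_squares
from cell import robot
C=None
def cams():
    return {n:robot.read_camera(n) for n in("top","side")}
def proj(c,P):
    K=np.array([[c["fx"],0,c["cx"]],[0,c["fy"],c["cy"]],[0,0,1]])
    return cv2.projectPoints(np.asarray(P,float).reshape(-1,3),c["rvec"],c["tvec"],K,np.array([c["k1"],0,0,0]))[0].reshape(-1,2)
E
cat > fit.py <<'E'
from h import *
cs=cams()
t=lambda u,v:((u+.5)/4-.5+240,(v+.5)/4-.5+200)
s=lambda u,v:((u+.5)/3.3-.5+230,(v+.5)/3.3-.5+190)
# (kind, local pt(x,y,z), pix) kind p plate, b box-relative x
O=[]
for l,p in [((.085,.23),(97,44)),((.085,-.23),(721,192)),((-.085,-.23),(668,424)),((-.085,.23),(37,273))]:
    O.append(("top",0,(*l,.012),t(*p)))
for l,p in [((-.085,.23),(27,112)),((-.085,-.23),(282,573)),((.085,-.23),(526,479))]:
    O.append(("side",0,(*l,.012),s(*p)))
for yc,pts in [(-.165,[(575,182),(696,214),(668,331),(549,303)]),(.055,[(267,109),(384,143),(357,258),(238,230)]),]:
    for (a,b),p in zip([(1,1),(1,-1),(-1,-1),(-1,1)],pts): O.append(("top",1,(a*.043,yc+b*.043,.057),t(*p)))
O.append(("top",1,(0,.055,.083),t(311,182)))
O.append(("side",1,(0,.055,.083),s(245,146)))
for (a,b),p in zip([(1,1),(1,-1),(-1,-1),(-1,1)],[(417,322),(486,407),(364,462),(299,364)]): O.append(("side",1,(a*.043,-.165+b*.043,.057),s(*p)))
def W(x,l,k):
    l=np.array(l); l[0]+=k*x[3]; c,s_=np.cos(x[2]),np.sin(x[2])
    return np.array([x[0]+c*l[0]-s_*l[1],x[1]+s_*l[0]+c*l[1],l[2]])
def res(x): return np.concatenate([proj(cs[n],W(x,l,k))[0]-p for n,k,l,p in O])
r=least_squares(res,[.5,0,-.2,.02],loss="soft_l1"); x=r.x
print(x); R=res(x).reshape(-1,2)
for o,e in zip(O,R): print(o[0],o[1],np.round(o[2],3),np.round(e,1))
np.save("fit.npy",x)
r=.0
for n,l in dict(paddle=(-.0,.165,.06),lock=(0,.055,.083),rocker_c=(0,-.055,.075),key=(0,-.165,.071)).items(): print(n,W(x,l,1))
E
python3 fit.py
```

```text
[ 0.50486121 -0.02418763 -0.26173231  0.01974374]
top 0 [0.085 0.23  0.012] [-1.  -0.5]
top 0 [ 0.085 -0.23   0.012] [0.7 0.2]
top 0 [-0.085 -0.23   0.012] [0.7 0.9]
top 0 [-0.085  0.23   0.012] [-0.6  0.5]
side 0 [-0.085  0.23   0.012] [-0.3 -1. ]
side 0 [-0.085 -0.23   0.012] [-0.2  0.1]
side 0 [ 0.085 -0.23   0.012] [ 1.5 -0.7]
top 1 [ 0.043 -0.122  0.057] [0.3 0.4]
top 1 [ 0.043 -0.208  0.057] [ 0.5 -0.3]
top 1 [-0.043 -0.208  0.057] [0.6 0.9]
top 1 [-0.043 -0.122  0.057] [-0.3  0.6]
top 1 [0.043 0.098 0.057] [-0.6  0. ]
top 1 [0.043 0.012 0.057] [ 0.6 -1.2]
top 1 [-0.043  0.012  0.057] [0.1 0.5]
top 1 [-0.043  0.098  0.057] [-0.7  0.2]
top 1 [0.    0.055 0.083] [-0.1 -0.1]
side 1 [0.    0.055 0.083] [-0.1 -1.8]
side 1 [ 0.043 -0.122  0.057] [ 1.  -0.7]
side 1 [ 0.043 -0.208  0.057] [0.8 2.6]
side 1 [-0.043 -0.208  0.057] [-0.6  0.2]
side 1 [-0.043 -0.122  0.057] [-0.1 -0.8]
paddle [0.56662699 0.13008421 0.06      ]
lock [0.53816402 0.02383046 0.083     ]
rocker_c [ 0.50970105 -0.08242329  0.075     ]
key [ 0.48123809 -0.18867704  0.071     ]
```

```bash
cat >> h.py <<'E'
from scipy.spatial.transform import Rotation as Rn
X=np.load("fit.npy")
def L2W(l):
    l=np.array(l,float); l[0]+=X[3]; c,s=np.cos(X[2]),np.sin(X[2])
    return np.array([X[0]+c*l[0]-s*l[1],X[1]+s*l[0]+c*l[1],l[2]])
def W2L(p):
    c,s=np.cos(X[2]),np.sin(X[2]); d=np.array(p[:2])-X[:2]
    return np.array([c*d[0]+s*d[1]-X[3],-s*d[0]+c*d[1],p[2]])
def go(l,yaw=None):
    o=robot.observe(); R=Rn.from_euler("xyz",o["tool_rot"]).as_matrix()
    d=R.T@(L2W(l)-o["tool_pos"])/.025
    print("t",round(o["time"],2),"local",np.round(W2L(o["tool_pos"])*1000,1),"delta",np.round(d,2),"yaw",o["tool_rot"][2],"F",np.round(o["contact_force"],1))
    if yaw is not None:
        e=(yaw-o["tool_rot"][2]+np.pi)%(2*np.pi)-np.pi; print("roll",-np.degrees(e)/6)
E
python3 - <<'E'
from h import *
go((.037,-.055,.2),1.309)
# silhouette candidates on side view: rocker rib, paddle
cs=cams()
for z in (.075,.08,.085,.09): print(z,proj(cs["side"],L2W((.026,-.055,z))), proj(cs["top"],L2W((.026,-.055,z))))
ims={n:cs[n]["color"].copy() for n in cs}
for l in [(.037,.14,.06),(.037,.19,.06),(-.013,.14,.072),(-.037,.14,.077),(-.037,.19,.077)]:
    for n in cs:
        p=proj(cs[n],L2W(l))[0]; q=np.round(p*4).astype(int)
        print(l,n,np.round(p,1), "crop", np.round((p-([240,200] if n=="top" else [230,190]))*(4 if n=="top" else 3.3)))
E
```

```text
t 0.2 local [-517.9  417.5  226.3] delta [-22.04 -19.07   1.07] yaw 2.8878162650663546 F [-0.3 -0.2  0.3]
roll 15.076584769151665
0.075 [[335.73629918 262.30342226]] [[359.00537954 245.39245246]]
0.08 [[335.84117834 260.64747812]] [[359.13960452 245.26831919]]
0.085 [[335.94668448 258.9817065 ]] [[359.2747505  245.14333376]]
0.09 [[336.05282329 257.3060188 ]] [[359.41082698 245.01748737]]
(0.037, 0.14, 0.06) top [290.4 225.3] crop [202. 101.]
(0.037, 0.14, 0.06) side [303.3 214.1] crop [242.  79.]
(0.037, 0.19, 0.06) top [272.7 221.1] crop [131.  84.]
(0.037, 0.19, 0.06) side [295.1 202.5] crop [215.  41.]
(-0.013, 0.14, 0.072) top [285.8 242.7] crop [183. 171.]
(-0.013, 0.14, 0.072) side [284.3 215.6] crop [179.  84.]
(-0.037, 0.14, 0.077) top [283.5 251.2] crop [174. 205.]
(-0.037, 0.14, 0.077) side [274.9 216.5] crop [148.  88.]
(-0.037, 0.19, 0.077) top [265.6 246.9] crop [102. 187.]
(-0.037, 0.19, 0.077) side [267.2 204.6] crop [123.  48.]
```

```bash
python3 -m crank '{"claw":[0,0,0,0,0,0,0,0],"delta_pos":[[-1.4,-1.2,0.07],[-2.8,-2.4,0.13],[-4.2,-3.6,0.2],[-5.6,-4.8,0.27],[-7,-6,0.33],[-8.4,-7.2,0.4],[-9.8,-8.4,0.47],[-11.0,-9.5,0.53]],"roll":[1,2,3,4,5,6,7,8]}' 20
python3 - <<'E'
from h import *
go((.037,-.055,.2),1.309)
E
```

```text
time: 0.97
tool_pos: [0.3223, 0.2327, 0.2148]
tool_rot: [3.141, -0.0, 2.045]
contact_force: [-0.2, 1.0, 0.5]
opening: 0.0433
t 0.97 local [-262.6  200.9  214.8] delta [-15.63   2.01   0.59] yaw 2.0451648799261086 F [-0.2  1.   0.5]
roll 7.029856774253505
```

```bash
python3 -m crank '{"claw":[0,0,0,0,0,0,0,0],"delta_pos":[[-1.5,0.2,0],[-3,0.4,0.1],[-4.5,0.6,0.2],[-6,0.8,0.3],[-7.5,1,0.4],[-9,1.1,0.4],[-10.5,1.3,0.4],[-12,1.5,0.4]],"roll":[1,2,3,4,5,6,7,7]}'
python3 -m crank '{"claw":[0,0,0,0,0,0,0,0],"delta_pos":[[0,0,0],[0,0,0],[0,0,0],[0,0,0],[0,0,0],[0,0,0],[0,0,0],[0,0,0]],"roll":[0,0,0,0,0,0,0,0]}'
python3 - <<'E'
from h import *
go((.037,-.055,.12),1.309)
E
```

```text
time: 1.63
tool_pos: [0.4938, -0.0164, 0.2046]
tool_rot: [3.142, -0.0, 1.311]
contact_force: [-0.2, -0.2, -0.1]
opening: 0.0005
time: 2.3
tool_pos: [0.493, -0.014, 0.2048]
tool_rot: [3.141, -0.0, 1.318]
contact_force: [0.9, 0.1, -0.0]
opening: 0.0004
t 2.3 local [-33.8   6.8 204.8] delta [-2.5   2.81  3.39] yaw 1.3179202641638197 F [ 0.9  0.1 -0. ]
roll 0.08518224812144219
```

```bash
python3 -m crank '{"claw":[0,0,0,0,0,0,0,0],"delta_pos":[[-0.8,0.9,0],[-1.7,1.9,0],[-2.5,2.8,0.5],[-2.5,2.8,1.5],[-2.5,2.8,2.5],[-2.5,2.8,3.4],[-2.5,2.8,3.4],[-2.5,2.8,3.4]],"roll":[0,0.1,0.1,0.1,0.1,0.1,0.1,0.1]}'
python3 - <<'E'
from h import *
go((.037,-.055,.09),1.309)
cs=cams()
a=cs["top"]["color"][190:310,240:430]; cv2.imwrite("pics/t2.png",cv2.resize(a,None,fx=4,fy=4,interpolation=cv2.INTER_CUBIC))
a=cs["side"]["color"][150:350,230:430]; cv2.imwrite("pics/s2.png",cv2.resize(a,None,fx=3,fy=3,interpolation=cv2.INTER_CUBIC))
E
```

```text
time: 2.97
tool_pos: [0.5447, -0.0922, 0.1191]
tool_rot: [-3.139, -0.0, 1.307]
contact_force: [-0.8, -0.2, 1.7]
opening: 0.0005
t 2.97 local [ 36.3 -55.4 119.1] delta [0.02 0.03 1.16] yaw 1.3067401914110648 F [-0.8 -0.2  1.7]
roll -0.021579582442230915
```

View pics/s2.png

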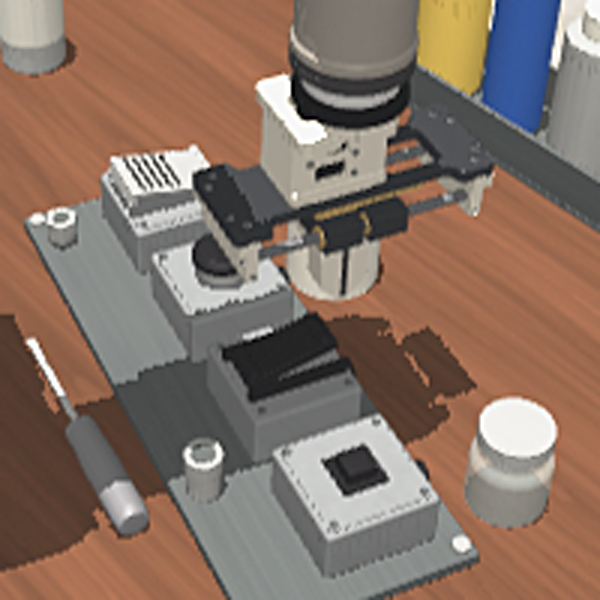

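View pics/t2.png

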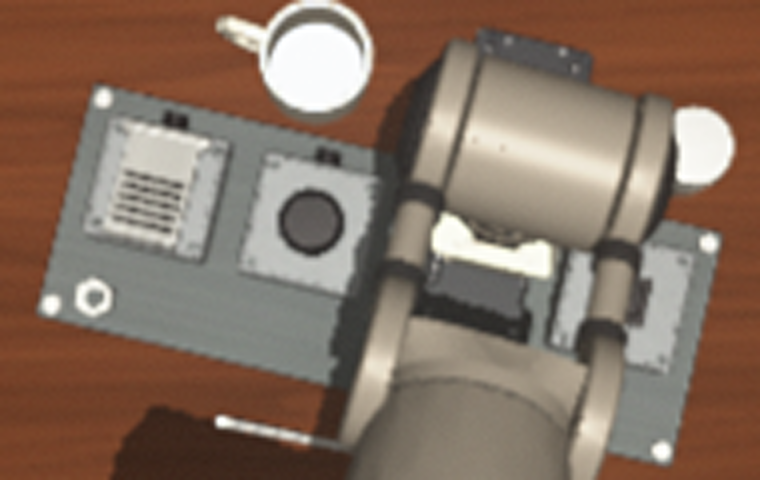

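```bash
python3 -m crank '{"claw":[0,0,0,0,0,0,0,0],"delta_pos":[[0,0,0.4],[0,0,0.7],[0,0,0.9],[0,0,1.0],[0,0,1.1],[0,0,1.2],[0,0,1.2],[0,0,1.2]],"roll":[0,0,0,0,0,0,0,0]}'
python3 -m crank '{"claw":[0,0,0,0,0,0,0,0],"delta_pos":[[0,0,0.05],[0,0,0.1],[0,0,0.15],[0,0,0.2],[0,0,0.2],[0,0,0.2],[0,0,0.2],[0,0,0.2]],"roll":[0,0,0,0,0,0,0,0]}'
python3 - <<'E'
from h import *
go((.037,-.055,.09),1.309)
cs=cams()
a=cs["side"]["color"][190:330,260:430]; cv2.imwrite("pics/s3.png",cv2.resize(a,None,fx=4,fy=4,interpolation=cv2.INTER_CUBIC))
E
```

```text
time: 3.73
tool_pos: [0.5453, -0.0926, 0.0896]
tool_rot: [3.142, -0.0, 1.307]
contact_force: [0.6, -0.4, -0.2]
opening: -0.0001
time: 4.4
tool_pos: [0.5455, -0.0927, 0.0847]
tool_rot: [3.141, -0.0, 1.306]
contact_force: [1.7, -0.0, -0.6]
opening: 0.0004
t 4.4 local [ 37.2 -55.6  84.7] delta [ 0.03 -0.01 -0.21] yaw 1.3064779824666672 F [ 1.7 -0.  -0.6]
roll -0.0240834934196618
```

View pics/s3.png

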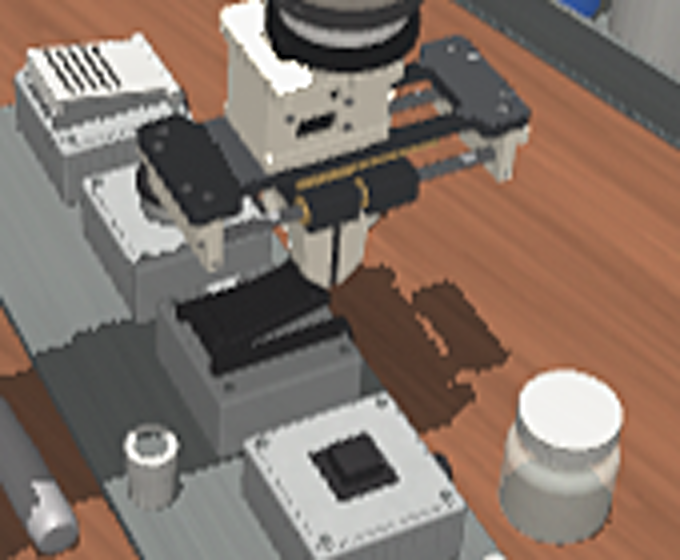

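```bash
python3 -m crank '{"claw":[0,0,0,0,0,0,0,0],"delta_pos":[[0,0,-0.3],[0,-0.1,-0.3],[0,-0.3,-0.3],[0,-0.3,-0.2],[0,-0.3,-0.1],[0,-0.3,0],[0,-0.3,0],[0,-0.3,0]],"roll":[0,0,0,0,0,0,0,0]}'
python3 -m crank '{"claw":[0,0,0,0,0,0,0,0],"delta_pos":[[0,0,0.05],[0,0,0.1],[0,0,0.15],[0,0,0.2],[0,0,0.2],[0,0,0.2],[0,0,0.2],[0,0,0.2]],"roll":[0,0,0,0,0,0,0,0]}'
python3 - <<'E'
from h import *
go((.029,-.055,.075),1.309)
cs=cams()
a=cs["side"]["color"][190:330,260:430]; cv2.imwrite("pics/s4.png",cv2.resize(a,None,fx=4,fy=4,interpolation=cv2.INTER_CUBIC))
E
```

```text
time: 5.17
tool_pos: [0.5385, -0.0908, 0.0847]
tool_rot: [3.14, -0.0, 1.306]
contact_force: [1.9, -1.1, 3.0]
opening: 0.0006
time: 5.83
tool_pos: [0.5372, -0.0904, 0.0791]
tool_rot: [-3.14, -0.0, 1.307]
contact_force: [0.5, -0.5, 0.5]
opening: 0.0005
t 5.83 local [ 28.7 -55.5  79.1] delta [0.02 0.01 0.16] yaw 1.3065723243782714 F [ 0.5 -0.5  0.5]
roll -0.023182594525304936
```

View pics/s4.png

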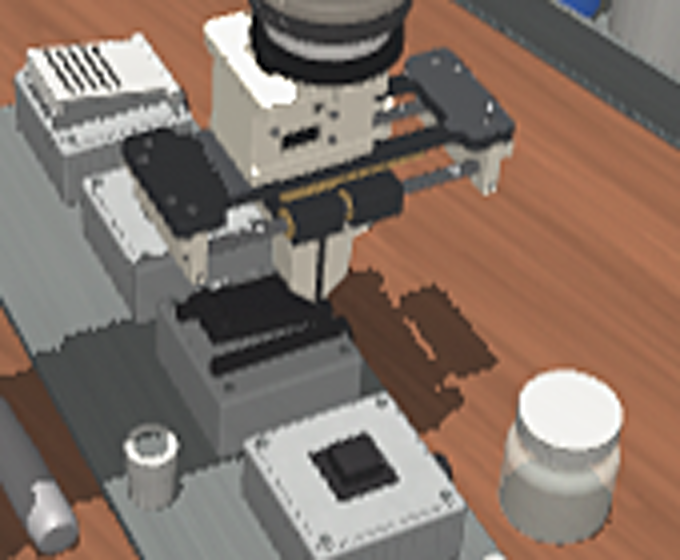

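The tip at (320,298) sits on the far half, and the rocker is now about level. I'll keep pressing until it stops.

```bash
for i in 1; do python3 -m crank '{"claw":[0,0,0,0,0,0,0,0],"delta_pos":[[0,0,0.05],[0,0,0.1],[0,0,0.15],[0,0,0.2],[0,0,0.25],[0,0,0.25],[0,0,0.25],[0,0,0.25]],"roll":[0,0,0,0,0,0,0,0]}'; done
python3 -m crank '{"claw":[0,0,0,0,0,0,0,0],"delta_pos":[[0,0,0.04],[0,0,0.08],[0,0,0.12],[0,0,0.16],[0,0,0.16],[0,0,0.16],[0,0,0.16],[0,0,0.16]],"roll":[0,0,0,0,0,0,0,0]}'
python3 - <<'E'
from h import *
cs=cams()
a=cs["side"]["color"][190:330,260:430]; cv2.imwrite("pics/s5.png",cv2.resize(a,None,fx=4,fy=4,interpolation=cv2.INTER_CUBIC))
E
```

```text
time: 6.6
tool_pos: [0.5385, -0.0907, 0.0751]
tool_rot: [3.14, 0.0, 1.307]
contact_force: [-4.1, 0.6, 15.6]
opening: 0.0005
time: 7.27
tool_pos: [0.5386, -0.0907, 0.0745]
tool_rot: [3.138, 0.0, 1.307]
contact_force: [-13.2, 3.9, 43.1]
opening: 0.0005
```

View pics/s5.png

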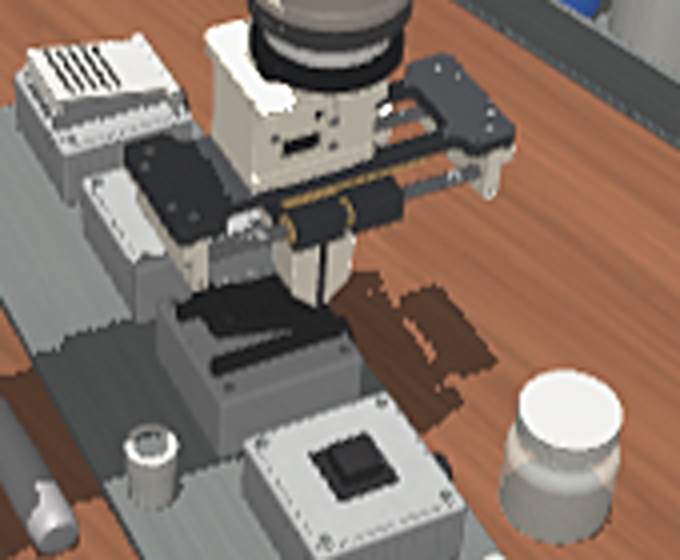

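```bash
python3 -m crank '{"claw":[0,0,0,0,0,0,0,0],"delta_pos":[[0,0,-0.3],[0,0,-1],[0,0,-2],[0,0,-3],[0,0,-3],[0,0,-3],[0,0,-3],[0,0,-3]],"roll":[0,0,0,0,0,0,0,0]}'
python3 - <<'E'
from h import *
cs=cams()
a=cs["side"]["color"][220:320,280:400]; cv2.imwrite("pics/s6.png",cv2.resize(a,None,fx=6,fy=6,interpolation=cv2.INTER_CUBIC))
a=cs["top"]["color"][200:310,240:430]; cv2.imwrite("pics/t6.png",cv2.resize(a,None,fx=4,fy=4,interpolation=cv2.INTER_CUBIC))
go((.029,-.055,.075),1.309)
E
```

```text
time: 8.03
tool_pos: [0.5371, -0.0903, 0.1429]
tool_rot: [-3.139, -0.0, 1.307]
contact_force: [-0.2, -0.4, -0.4]
opening: 0.0006
t 8.13 local [ 28.7 -55.6 143.1] delta [0.02 0.02 2.72] yaw 1.3064560760797463 F [-0.1  1.   0.8]
roll -0.024292684005482252
```

View pics/s6.png

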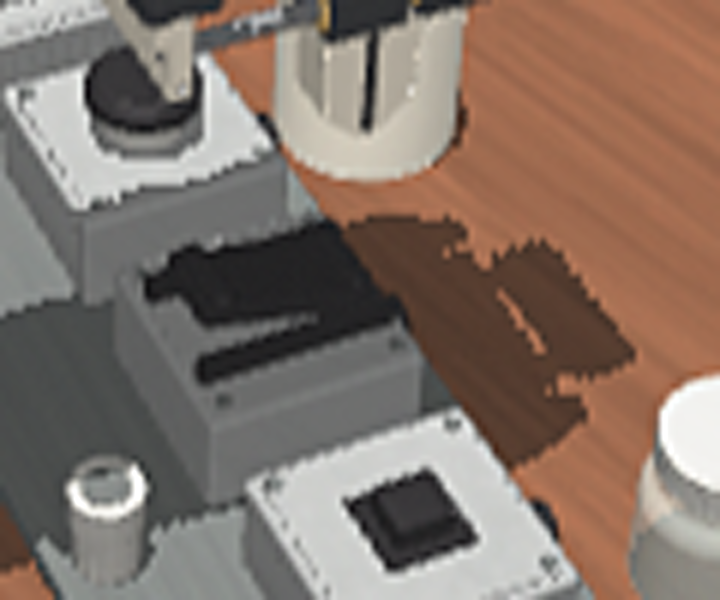

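```bash
python3 - <<'E'
from h import *
cs=cams()
# model: slab top at pivot height zt above pivot axis ~ h; plot model slab corners, on/off for tilt values
def corners(t,zp,h=.005):
    out=[]
    for x,y in [(-.036,.017),(.036,.017),(.036,-.017),(-.036,-.017)]:
        for hh in(h,-h):
            out.append((x*np.cos(t)+hh*np.sin(t),-.055+y,zp-x*np.sin(t)+hh*np.cos(t)))
    return [L2W(o) for o in out]
im=cs["side"]["color"][220:320,280:400]; B=cv2.resize(im,None,fx=6,fy=6,interpolation=cv2.INTER_CUBIC)
i0=cv2.resize(cv2.imread("pics/side0.png")[220:320,280:400],None,fx=6,fy=6,interpolation=cv2.INTER_CUBIC)
def draw(I,t,zp,col):
    p=np.round((proj(cs["side"],corners(t,zp))-[280,220]+.5)*6).astype(int)
    for k in (0,1): cv2.polylines(I,[p[k::2].reshape(-1,1,2)],True,col,1)
i0=np.clip(i0.astype(float)*2+20,0,255).astype(np.uint8);B=np.clip(B.astype(float)*2+20,0,255).astype(np.uint8)
draw(i0,-.25,.073,(0,0,255)); draw(B,.25,.073,(0,0,255)); 
cv2.imwrite("pics/cmp.png",np.hstack([cv2.resize(i0[:480,:],(400,267)),cv2.resize(B[:480,:],(400,267))]))
cv2.imwrite("pics/cmpA.png",i0[100:420,80:480]);cv2.imwrite("pics/cmpB.png",B[100:420,80:480])
cv2.imwrite("pics/cmp.png",np.hstack([i0[100:420,80:480],B[100:420,80:480]]))
E
```

```text
(no output)
```

View pics/cmp.png

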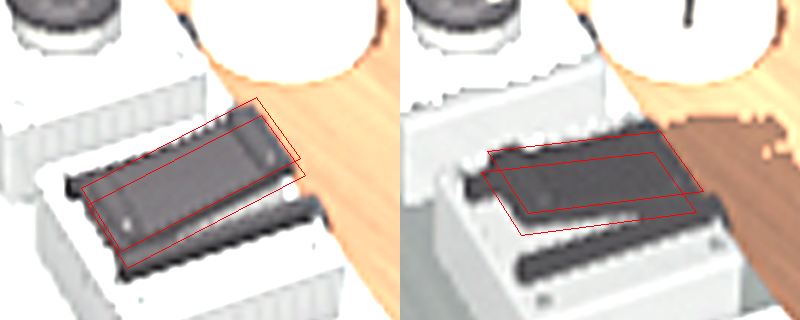

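View pics/t6.png

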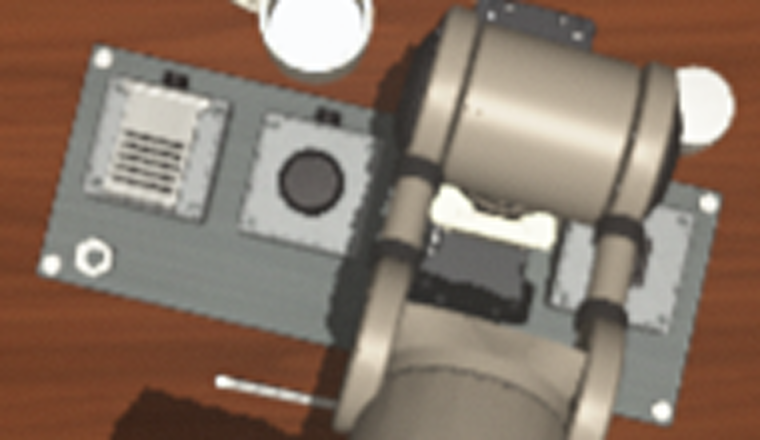

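```bash
python3 - <<'E'
from h import *
cs=cams()
# s4 state: TCP local (28.7,-55.5,79.1); bracket bottom px s4 (197,280)
print((197/4+260,280/4+190))
for d in (-.085,-.075,-.095,-.105):
  for z in (.11,.13,.15): print(d,z,proj(cs["side"],L2W((.0287+d,-.055,z)))[0])
go((0,.055,.143),1.309)
# mug rim in top
f=lambda p:proj(cs["top"],(p[0],p[1],.085))[0]-np.array([318.5,204])
m=least_squares(f,[.6,0]).x; print("mug",m,W2L([*m,0]))
E
```

```text
(309.25, 260.0)
-0.085 0.11 [300.93462232 261.65650027]
-0.085 0.13 [300.94252051 254.65093649]
-0.085 0.15 [300.95058976 247.4679408 ]
-0.075 0.11 [305.34807561 260.27158318]
-0.075 0.13 [305.41098334 253.27013486]
-0.075 0.15 [305.47546478 246.09189392]
-0.095 0.11 [296.49439092 263.04985349]
-0.095 0.13 [296.44661101 256.04024424]
-0.095 0.15 [296.39757388 248.85256118]
-0.105 0.11 [292.02711939 264.45172568]
-0.105 0.13 [291.92298299 257.43814255]
-0.105 0.15 [291.81613497 250.24584113]
t 8.33 local [ 29.2 -55.6 143.8] delta [ 4.42 -1.18  0.03] yaw 1.3064766236026055 F [ 0.2  0.1 -0.5]
roll -0.024096469615602297
mug [0.6493493  0.01771719] [0.1089805  0.07786459 0.        ]
```

```bash
python3 -m crank '{"claw":[0,0,0,0,0,0,0,0],"delta_pos":[[1,-0.3,0],[2,-0.6,0],[3.2,-0.9,0],[4.4,-1.2,0],[4.4,-1.2,0.7],[4.4,-1.2,1.4],[4.4,-1.2,2],[4.4,-1.2,2]],"roll":[0,0,0,0,0,0,0,0]}'
python3 - <<'E'
from h import *
cs=cams()
go((0,.055,.083),1.309)
a=cs["side"]["color"][180:300,260:400]; cv2.imwrite("pics/s7.png",cv2.resize(a,None,fx=5,fy=5,interpolation=cv2.INTER_CUBIC))
E
```

```text
time: 9.0
tool_pos: [0.5358, 0.0239, 0.0915]
tool_rot: [-3.136, 0.001, 1.307]
contact_force: [-1.3, -0.7, -1.1]
opening: 0.0002
t 9.1 local [-0.4 54.5 94.2] delta [0.02 0.02 0.45] yaw 1.3064532048334168 F [ 0.  -0.7  0.1]
roll -0.02432010238825351
```

View pics/s7.png

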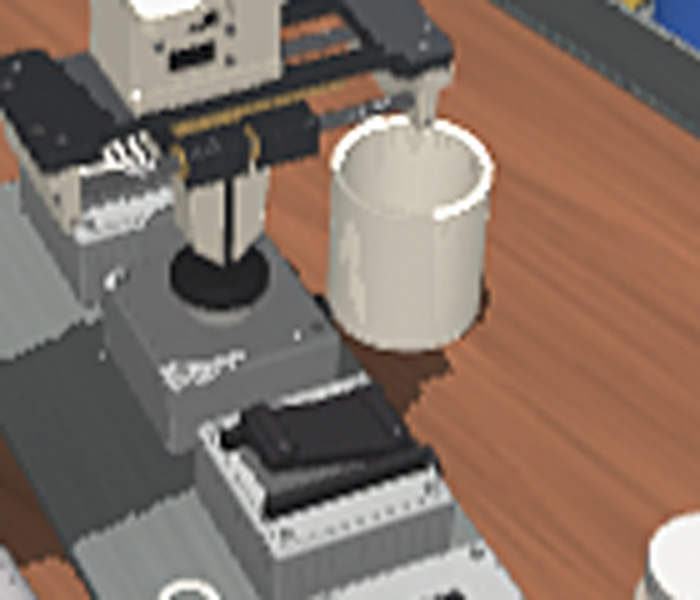

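```bash
python3 - <<'E'
from h import *
cs=cams(); c=cs["side"]
px=lambda u,v:np.array([(u+.5)/5-.5+260,(v+.5)/5-.5+180])
for nm,p in (("far",px(422,135)),("near",px(70,235))):
    r=least_squares(lambda q:proj(c,L2W((q[0],.055,q[1])))[0]-p,[.07 if nm=="far" else -.07,.12],x_scale=.01); print(nm,r.x)
for a in (.085,): 
    M=np.array([.6493,.0177]); th=np.linspace(0,6.28,9)
    print(np.round((proj(c,[(M[0]+.038*np.cos(t),M[1]+.038*np.sin(t),a) for t in th])-[260,180])*5))
E
```

```text
far [0.10054969 0.12452492]
near [-0.07243448  0.12462483]
[[467. 135.]
 [412. 117.]
 [356. 128.]
 [329. 161.]
 [349. 199.]
 [405. 218.]
 [464. 207.]
 [489. 172.]
 [467. 135.]]
```

```bash
python3 -m crank '{"claw":[0,0,0,0,0,0,0,0],"delta_pos":[[0,0,0.2],[0,0,0.4],[0,0,0.5],[0,0,0.6],[0,0,0.7],[0,0,0.8],[0,0,0.8],[0,0,0.8]],"roll":[0,0,0,0,0,0,0,0]}'
python3 -m crank '{"claw":[0,0,0,0,0,0,0,0],"delta_pos":[[0,0,0.03],[0,0,0.06],[0,0,0.1],[0,0,0.1],[0,0,0.1],[0,0,0.1],[0,0,0.1],[0,0,0.1]],"roll":[0,0,0,0,0,0,0,0]}'
```

```text
time: 9.87
tool_pos: [0.5375, 0.0235, 0.074]
tool_rot: [-3.141, -0.0, 1.306]
contact_force: [-0.4, 0.5, -0.9]
opening: 0.0005
time: 10.53
tool_pos: [0.5377, 0.0235, 0.0731]
tool_rot: [3.141, -0.0, 1.307]
contact_force: [-5.7, 0.5, 12.4]
opening: 0.0009
```

```bash
python3 -m crank '{"claw":[0,0,0,0,0,0,0,0],"delta_pos":[[0,0,0.03],[0,0,0.05],[0,0,0.07],[0,0,0.07],[0,0,0.07],[0,0,0.07],[0,0,0.07],[0,0,0.07]],"roll":[0,0,0,0,0,0,0,0]}'
python3 -m crank '{"claw":[0,0,0,0,0,0,0,0],"delta_pos":[[0,0,-0.3],[0,0,-1],[0,0,-2],[0,0,-2.6],[0,0,-2.6],[0,0,-2.6],[0,0,-2.6],[0,0,-2.6]],"roll":[0,0,0,0,0,0,0,0]}'
python3 - <<'E'
from h import *
cs=cams()
go((-.018,.165,.1),1.309)
a=cs["side"]["color"][170:290,250:390]; cv2.imwrite("pics/s8.png",cv2.resize(a,None,fx=5,fy=5,interpolation=cv2.INTER_CUBIC))
E
```

```text
time: 11.2
tool_pos: [0.5377, 0.0235, 0.0729]
tool_rot: [3.14, -0.0, 1.307]
contact_force: [-8.8, 0.6, 25.4]
opening: 0.0007
time: 11.87
tool_pos: [0.5369, 0.0235, 0.1337]
tool_rot: [-3.139, 0.0, 1.307]
contact_force: [0.1, -0.5, -0.9]
opening: 0.0004
t 11.97 local [ -0.9  54.4 133.9] delta [ 4.42 -0.69  1.36] yaw 1.3064415041378425 F [-0.5 -0.4  0.1]
roll -0.024431835800548474
```

View pics/s8.png

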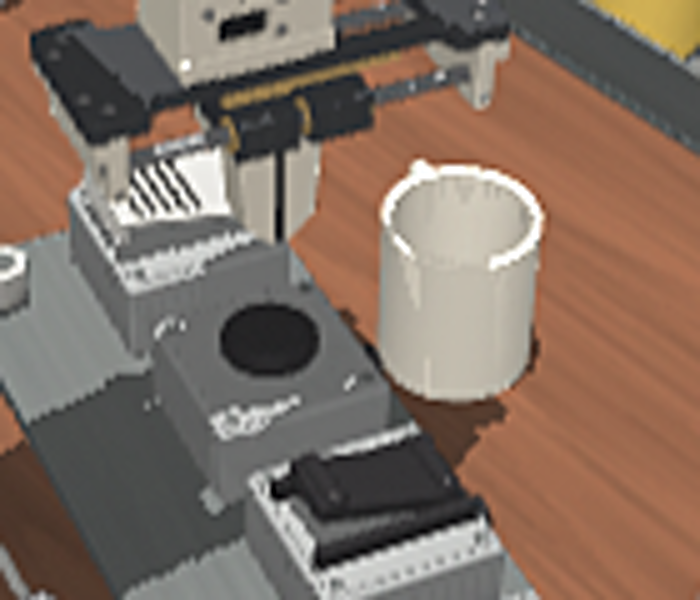

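The mushroom (270,340) is down close to its box. Before going on, I'll check the rocker angle in this well-lit picture.

```bash
python3 - <<'E'
from h import *
cs=cams(); c=cs["side"]
def corners(t,zp,h=.005):
    return [L2W((x*np.cos(t)+h*np.sin(t),-.055+y,zp-x*np.sin(t)+h*np.cos(t))) for x,y in [(-.036,.017),(.036,.017),(.036,-.017),(-.036,-.017)]]
x0,y0=300,245;k=9
I=cv2.resize(c["color"][y0:y0+55,x0:x0+55],None,fx=k,fy=k,interpolation=cv2.INTER_CUBIC)
I=np.clip(I.astype(float)*2.5+15,0,255).astype(np.uint8); outs=[]
for t in (.25,.17):
    J=I.copy(); p=np.round((proj(c,corners(t,.073))-[x0,y0]+.5)*k).astype(int); cv2.polylines(J,[p.reshape(-1,1,2)],True,(0,0,255),1); outs.append(J[:, :395])
cv2.imwrite("pics/rk.png",np.hstack(outs))
E
```

```text
(no output)
```

View pics/rk.png

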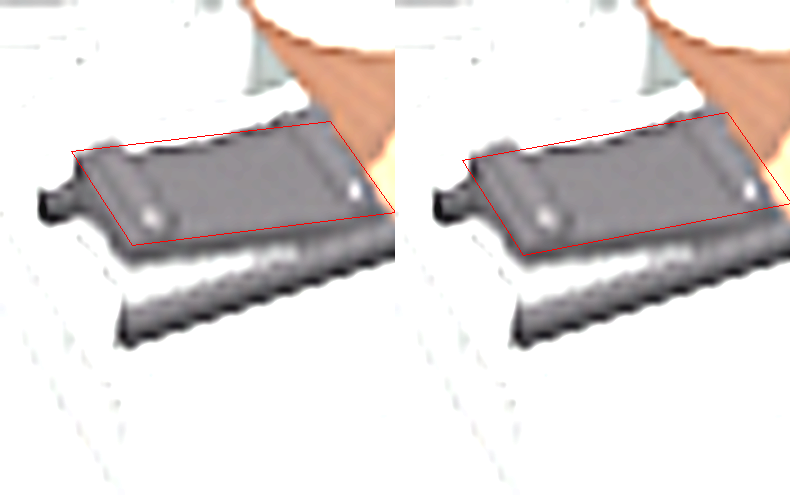

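```bash
python3 -m crank '{"claw":[0,0,0,0,0,0,0,0],"delta_pos":[[1,-0.2,0],[2,-0.3,0],[3.2,-0.5,0],[4.4,-0.6,0],[4.4,-0.6,0.6],[4.4,-0.6,1.2],[4.4,-0.6,1.7],[4.4,-0.6,1.7]],"roll":[0,0,0,0,0,0,0,0]}'
python3 -m crank '{"claw":[0,0,0,0,0,0,0,0],"delta_pos":[[0,0,0.1],[0,0,0.2],[0,0,0.3],[0,0,0.4],[0,0,0.4],[0,0,0.4],[0,0,0.4],[0,0,0.4]],"roll":[0,0,0,0,0,0,0,0]}'
python3 - <<'E'
from h import *
cs=cams()
go((-.014,.165,.075),1.309)
a=cs["side"]["color"][160:280,230:370]; cv2.imwrite("pics/s9.png",cv2.resize(a,None,fx=5,fy=5,interpolation=cv2.INTER_CUBIC))
E
```

```text
time: 12.73
tool_pos: [0.5502, 0.1336, 0.0897]
tool_rot: [-3.137, 0.002, 1.307]
contact_force: [-0.2, 0.2, -0.1]
opening: 0.0004
time: 13.4
tool_pos: [0.5522, 0.1335, 0.0828]
tool_rot: [3.141, -0.0, 1.306]
contact_force: [-0.0, 0.2, 0.4]
opening: 0.0004
t 13.5 local [-14.9 164.6  82.8] delta [0.02 0.04 0.31] yaw 1.3065113182687647 F [0.3 0.1 0.1]
roll -0.02376515995851762
```

View pics/s9.png

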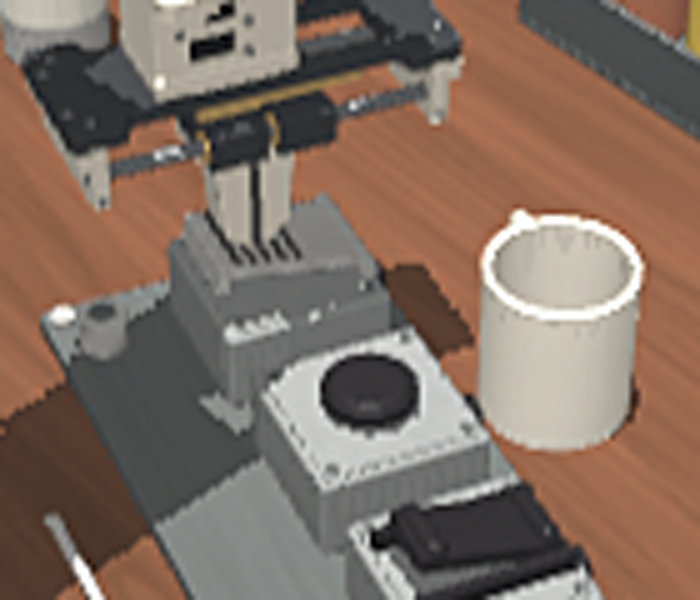

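```bash
python3 -m crank '{"claw":[0,0,0,0,0,0,0,0],"delta_pos":[[0,0,0.1],[0,0,0.2],[0,0,0.3],[0,0,0.4],[0,0,0.4],[0,0,0.4],[0,0,0.4],[0,0,0.4]],"roll":[0,0,0,0,0,0,0,0]}'
python3 -m crank '{"claw":[0,0,0,0,0,0,0,0],"delta_pos":[[0,0,0.06],[0,0,0.12],[0,0,0.18],[0,0,0.24],[0,0,0.24],[0,0,0.24],[0,0,0.24],[0,0,0.24]],"roll":[0,0,0,0,0,0,0,0]}'

```

```text
time: 14.17
tool_pos: [0.5519, 0.1336, 0.0727]
tool_rot: [-3.142, -0.0, 1.307]
contact_force: [-3.6, 1.5, 4.8]
opening: 0.0005
time: 14.83
tool_pos: [0.552, 0.1336, 0.0672]
tool_rot: [3.141, -0.0, 1.307]
contact_force: [-3.7, 1.0, 8.2]
opening: 0.0003
```

```bash
python3 -m crank '{"claw":[0,0,0,0,0,0,0,0],"delta_pos":[[0,0,0.04],[0,0,0.08],[0,0,0.12],[0,0,0.12],[0,0,0.12],[0,0,0.12],[0,0,0.12],[0,0,0.12]],"roll":[0,0,0,0,0,0,0,0]}'

```

```text
time: 15.5
tool_pos: [0.5521, 0.1337, 0.0669]
tool_rot: [3.14, -0.001, 1.307]
contact_force: [-10.6, 0.2, 29.5]
opening: -0.0
```

```bash
python3 -m crank '{"claw":[0,0,0,0,0,0,0,0],"delta_pos":[[0,0,0],[0,0,0],[0,0,0],[0,0,0],[0,0,0],[0,0,0],[0,0,0],[0,0,0]],"roll":[0,0,0,0,0,0,0,0]}'
python3 - <<'E'
from h import *
cs=cams()
a=cs["side"]["color"][160:340,230:400]; cv2.imwrite("pics/s10.png",cv2.resize(a,None,fx=3.3,fy=3.3,interpolation=cv2.INTER_CUBIC))
E
```

```text
time: 16.17
tool_pos: [0.5521, 0.1337, 0.0669]
tool_rot: [3.14, -0.001, 1.307]
contact_force: [-11.7, -0.1, 28.1]
opening: 0.0003
```

View pics/s10.png

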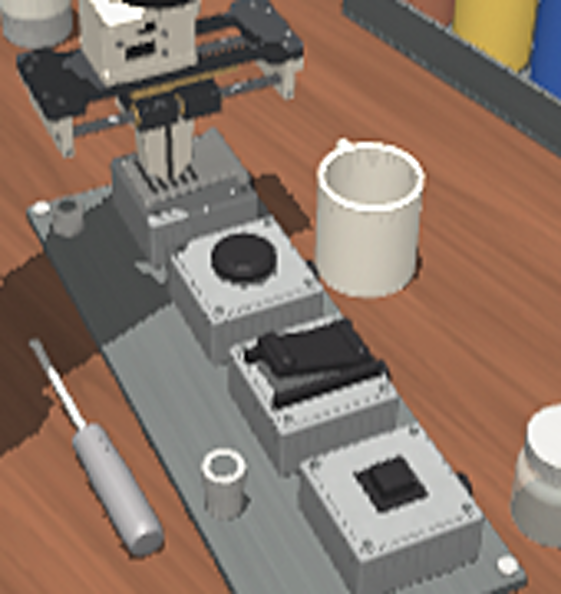

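The paddle at (170,180) is flat under the tip, with a steady push of about 28 N. The mushroom is in, the rocker is on, and the bystanders are where they were.

```bash
python3 -c "
from cell import robot
print(robot.hand_in())"
```

```text
the job is handed in; nothing more can be done
None
```

I worked the three controls in the order asked and handed the job in at about 16 s, with the shut fingertips still holding the paddle down.

| Control | Evidence that it reached its stop |
|---|---|
| Rocker | Stopped firmly with the tip at z ≈ 0.0745 m. A rocker outline drawn for the on position matched the picture. |
| Mushroom button | Stopped at z = 0.0729 m, about 10 mm down. It stayed in after I lifted off. |
| Paddle | Stopped at z = 0.067 m. The push was steady at about 28 N, against the 7 N its spring needs. |

- **Force on the rocker:** the push peaked at about 43 N against its stop. That was fingertip contact and well under the 120 N wrist limit, but more than needed. The 40 N limit is for the arm and gripper body, which did not appear to touch anything.
- **Rest of the scene:** I never went near the raise key. In the last side picture the socket, nut, screwdriver, mug and jar look unmoved. I did not check the spray can or wrench closely; the arm only passed the can well above its height and never went near the wrench.
- **Failed checks:** none at the end. One early rough reading put the rocker slightly short of fully on, but the clearer picture afterwards agreed with fully on.

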